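# Let the toe jack out by one hole

### The job

Two sizing jacks stand on the shoe bench. On the one that carries the rounded toe form, press the black thumb button down and slide the tube outwards, the form moving away from the fixed tube, by one hole, so that the button pops fully up again in the next hole. Leave the other jack, the one with the short square heel block, at its present setting.

Things in the scene. Friction and masses are not known exactly. Their poses are not given: they have to be found in the camera images.
- toe_cap (a point): Toe jack's button: middle of the cap's flat top, 76 mm over the bench when up; moves with it. x: outwards along tube to the toe form, z: up. Black cap 56 (x) by 36 mm, 6 thick, 16 above the fixed tube; at each x end a lip 8 mm high across it, 46 mm clear between: a tip pressing there can push the tube. Fixed tube 44 wide, 220 long. Jacks left and right, pointing away from robot within 20 degrees.
- toe_tube (a joint): Toe jack's inner tube (ends in a wooden form 70 wide, 50 high, round-ended, 245 mm from the cap), drawn out in m, grows outwards. Four 26 mm square holes in the fixed tube's top, joined by a slot, at -0.04, 0, 0.04, 0.08. A 20 mm square collar under the button locks in a hole with 3 mm play either way. Starts in hole 0; next one out is 0.04. Unlocked it slides with about 2 N friction.
- toe_button (a joint): How far the toe jack's button is pressed, in m: 0 up, locked in a hole; 0.012 at its stop. Spring 3 N at first, 7.5 N at the stop. Beyond 0.005 the collar is clear of the hole and the tube slides. Let go between holes, it rides at about 0.005 under the fixed tube's top wall, the tube still slides, and at the next hole it pops up by itself and stops the tube.
- heel_tube (a joint): The same for the heel jack, which ends in a short square wooden block (45 long, 70 wide, 50 mm high): locked in the hole at 0.04. Same button and tube; leave it alone. The caps of the two jacks are at least 290 mm apart, one on the robot's left, one on its right, either way round. Around the toe jack's cap, 100 mm are free of anything higher than it.

How it is judged:
By the outcome, as a careful person would: the job done as asked, in the order asked, and still so for the second after the job is handed in, with the robot touching nothing.
It also fails if it takes over 32 s, if anything falls off the work surface, if the arm or the gripper's body presses on something with over 40 N, if the wrist force passes 120 N, or if a joint passes its speed limit or range.

### The arm

A 6-joint arm with a two-finger parallel gripper is mounted at the origin on the work surface. World frame = base frame: x ahead of the robot, y to its left, z up, the work surface at z = 0. Lengths are in m, angles in rad, forces in N, time in s.
With the tool pointing down it reaches from about 0.4 to 0.925 m from the base axis. Payload 12.5 kg.
Tool frame: the origin (TCP) lies at the very end of the fingers, on their centre line; the grasp point (between the pads) lies 19 mm behind it; z points along the fingers, y is the direction in which the jaws open and shut (so a half turn about z gives the same grasp; the last joint's range is limited). The gripper opens to 95 mm and grips with 3 to 60 N. Pads are 20 mm wide; open, the fingers measure 119 mm over their backs; the gripper's body (75 mm by 180 mm) begins 59 mm behind the grasp point.
Start: joints at [-1.255, 0.491, 1.559, -0, 1.092, -0.106], TCP at [0.256, -0.57, 0.215] pointing down, gripper open.
Joint ranges: [-3.1, 3.1], [-0.84, 2.19], [0.05, 2.79], [-1.13, 4.28], [0.06, 2.93], [-2.69, 2.69]. Speed limits (rad/s): [2.22, 2.22, 2.79, 3.14, 3.14, 3.14].

### API

Orientations are given as a unit quaternion [x, y, z, w].
In Python, from cell import * gives the robot as it stands.
- The arm moves only by the tool play_rows, never from a script. Its argument "commands" is a list of rows, each a list of 7 numbers: the turn, a rotation vector about the tool's x, y, z in rad, then the shift along the tool's x, y, z in cm, then the opening, from 0 (shut) to 1 (fully open). A call has 1 to 12 rows; each row is the pose to reach, as a shift and turn from the pose commanded when the call began, along the tool's axes at that moment; what a row does not reach only later rows make up. A row lasts 1/10 s, in which the tool goes at most 50 mm and 8.59 degrees, less where a joint would pass 70% of its speed; a pose out of reach is approached as far as the arm can. A call with a gripper value outside its range is refused whole. The fingers move at their own pace and stop on an object; "grip_force" is the grip in N (left out, the last holds). Time passes only in rows, so rows that repeat a pose let the fingers close. It gives the time, the measured TCP pose, the force and the opening at its end, in the units of the state.
- get_state(): the state, without advancing time (a new reading comes with each control period).
- get_image(name): name is "scene" or "side" or "wrist"; returns the picture (384x512x3 uint8, red, green, blue); there is no depth.
- calibration(name): a dict with "fx", "fy", "cx", "cy" (pixels), "R" (3x3) and "t" (3): a world point X has camera coordinates R X + t; the wrist camera has in their place "mount" (4x4, takes a point from camera to tool coordinates, whose origin is the TCP and whose axes are the flange's). Camera axes: x right, y down, z forward; pixel columns grow to the right and rows downward; lengths in m; the calibration is good to about 2 mm. A picture is of the moment at which its call begins: read the wrist's pose just before it. calibration takes no time and is no camera call.
- finish_job(): hands the job in, once; it reports no verdict.
The state is a dict: "time": time; "qpos": joint angles; "joint_vel": joint speeds; "tau": joint torques, N m; "ee_pos": TCP position; "tool_rot": TCP orientation; "wrist_force": force on the tool from outside, world axes, zero at the start; "moment": the same for the moment, N m; "opening": finger opening in m.
Only numpy, scipy, OpenCV 4.12 (cv2) and the standard library are available. Lean on these libraries where they do the work, as an engineer would, in place of code of your own. Each camera call takes 0.05 s, during which the arm holds its last target. There are 200 camera calls.

## Working session

There is one attempt and no reset: what is moved stays moved. The work goes in short steps, Python scripts to look and compute and a tool call to move; the robot and the scene stay as the last step left them, time stands still between calls to the robot, and variables do not carry over. Pictures are saved under pics/ and viewed, about 8 in all and at most 12, crops included, and the job is handed in when it is done.

Besides the shell and the picture viewer there is one more tool, called after "Call:" as name([rows], argument=value, ...), one row to a line, values as JSON. play_rows: Moves the arm, as the interface text tells. Its arguments: {"type":"object","properties":{"commands":{"type":"array"},"grip_force":{"type":"number"}},"required":["commands"]}

```bash
mkdir -p pics; python3 - <<'E'
from cell import *
import cv2,numpy as np
s=get_state();print(s)
for n in("scene","side"):
    im=get_image(n);cv2.imwrite(f"pics/{n}0.png",im[...,::-1]);c=calibration(n);print(n,c)
a=cv2.imread("pics/scene0.png")
E
```

```text
{'time': 0.0, 'qpos': array([-1.25462787e+00,  4.91548168e-01,  1.55945916e+00, -3.16432264e-06,
        1.09168117e+00, -1.05614871e-01]), 'joint_vel': array([-0.00076072,  0.00129964, -0.00081887, -0.00166809, -0.00119608,
       -0.00027951]), 'tau': array([-1.55946823e-04, -6.12650084e+01, -2.58183521e+01,  6.92353863e-02,
        4.81873623e-02, -1.11939901e-04]), 'ee_pos': array([ 0.25580283, -0.56998675,  0.21406548]), 'tool_rot': array([ 9.77844350e-01,  2.09332575e-01, -5.89727488e-05, -5.44740255e-04]), 'wrist_force': array([ 0.86738461, -1.00464985,  0.12578396]), 'moment': array([ 0.01583998,  0.00227953, -0.00566006]), 'opening': 0.09536801425344535}
scene {'fx': 384.61084212399004, 'fy': 384.61084212399004, 'cx': 252.2311673882769, 'cy': 194.71848654225911, 'R': array([[ 0.34437195,  0.93861786,  0.02011142],
       [ 0.55915769, -0.18784882, -0.80749954],
       [-0.75415558,  0.28932565, -0.58952525]]), 't': array([-0.15122177, -0.21947991,  1.33649698])}
side {'fx': 381.50688247968424, 'fy': 381.50688247968424, 'cx': 253.87807102490552, 'cy': 193.84684120970394, 'R': array([[ 0.99826582, -0.05813123, -0.00928022],
       [-0.04168389, -0.58671573, -0.80871942],
       [ 0.041567  ,  0.80770379, -0.5881214 ]]), 't': array([-0.51523832,  0.08094539,  0.86408947])}
```

View pics/scene0.png

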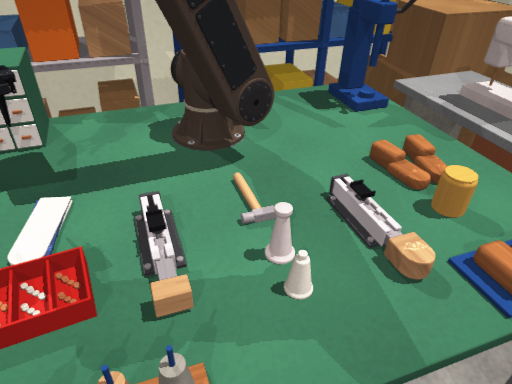

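View pics/side0.png

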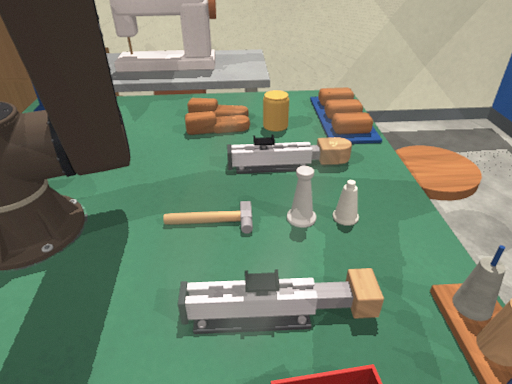

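The scene view shows the toe jack (rounded form at 410,255, cap near 361,190) on the robot's left. The heel jack (square block at 172,295) is on its right. In the side view the toe cap is near (264,141).

```bash
cat > h.py <<'E'
from cell import *
import cv2,numpy as np
def onplane(c,u,v,z):
    d=c["R"].T@np.array([(u-c["cx"])/c["fx"],(v-c["cy"])/c["fy"],1]);o=-c["R"].T@c["t"]
    return o+d*(z-o[2])/d[2]
def proj(c,X):
    p=c["R"]@X+c["t"];return c["fx"]*p[0]/p[2]+c["cx"],c["fy"]*p[1]/p[2]+c["cy"]
E
python3 - <<'E'
from h import *
a=cv2.imread("pics/scene0.png");b=cv2.imread("pics/side0.png")
for n,im,(x0,y0,x1,y1) in(("scene",a,(335,170,390,210)),("side",b,(240,128,290,155))):
    m=(im[y0:y1,x0:x1].max(2)<45).astype(np.uint8)
    k,l,st,ce=cv2.connectedComponentsWithStats(m)
    c=calibration(n)
    for i in range(1,k):
        if st[i,4]>15:
            u,v=ce[i]+[x0,y0];print(n,st[i],u,v,onplane(c,u,v,.076))
    # form
f=lambda im,r:cv2.resize(im[r[1]:r[3],r[0]:r[2]],(400,300),interpolation=cv2.INTER_NEAREST)
cv2.imwrite("pics/crops.png",np.vstack([np.hstack([f(a,(320,165,400,225)),f(a,(370,210,450,270))]),np.hstack([f(b,(220,120,300,180)),f(b,(290,120,370,180))])]))
E
```

```text
scene [ 15  10  25  21 258] 361.0968992248062 189.8217054263566 [0.5604096 0.2365925 0.076    ]
side [ 14   7  20  10 130] 264.13076923076926 141.0076923076923 [0.55853941 0.23776662 0.076     ]
```

View pics/crops.png

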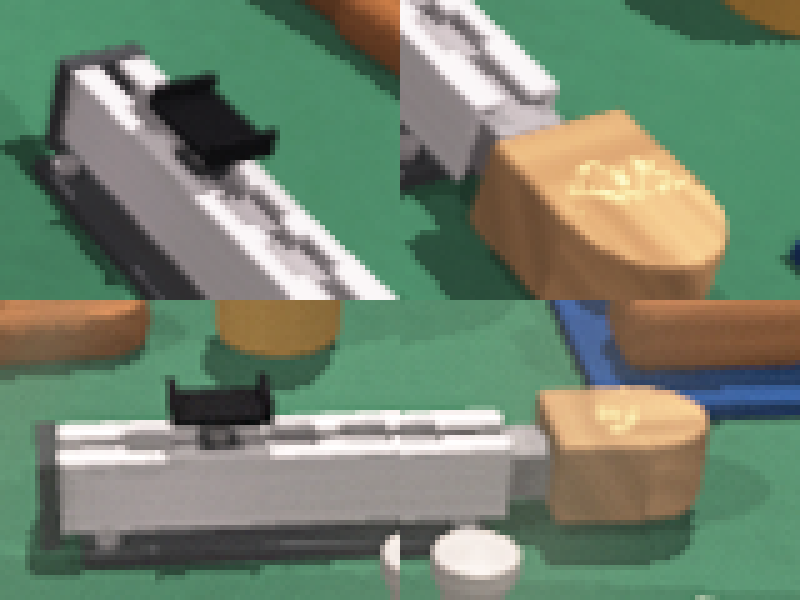

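```bash
python3 - <<'E'
from h import *
c=calibration("scene");s=calibration("side")
for n,C,p,q in(("Rr",c,(347,176),(401,226.4)),("Rl",c,(335,179.2),(389.5,231.6)),("near",s,(232,147.5),(321.5,146.3)),("far",s,(232,145),(320,142.3))):
    P,Q=onplane(C,*p,.06),onplane(C,*q,.06);d=Q-P;print(n,P,Q,np.linalg.norm(d),np.degrees(np.arctan2(d[1],d[0])))
# form tip / heel in scene, wood mask centre line
P=np.array([.5595,.2372,.076])
for a in(0,4,6,8,10,12):
    e=P+.245*np.array([np.cos(np.radians(a)),np.sin(np.radians(a)),0]);e[2]=.06;print(a,proj(c,e),proj(s,e))
print(get_state()["tool_rot"])
E
```

```text
Rr [0.47543059 0.25197267 0.06      ] [0.6916859  0.25804354 0.06      ] 0.21634050531412957 1.6080255711796172
Rl [0.47872838 0.2139125  0.06      ] [0.69796187 0.22286126 0.06      ] 0.21941604410368873 2.3374235751501358
near [0.47076158 0.23713433 0.06      ] [0.7146068  0.22555071 0.06      ] 0.2441201956372695 -2.7197346749012508
far [0.47092788 0.25122167 0.06      ] [0.7150389  0.24836496 0.06      ] 0.24412773437697474 -0.6704712297053381
0 (np.float64(428.48481315084507), np.float64(263.95265946836577)) (np.float64(352.8979507124374), np.float64(143.06225263319084))
4 (np.float64(435.17346756811787), np.float64(261.69272146290695)) (np.float64(351.05203324715336), np.float64(140.14341693514842))
6 (np.float64(438.31423244482176), np.float64(260.4243299063013)) (np.float64(349.99250019719113), np.float64(138.72207735776692))
8 (np.float64(441.3126826431658), np.float64(259.0684802502482)) (np.float64(348.8457719990452), np.float64(137.32760823678757))
10 (np.float64(444.16450591493185), np.float64(257.62901896131507)) (np.float64(347.6147380546725), np.float64(135.96102781767917))
12 (np.float64(446.8659086013341), np.float64(256.1099483237961)) (np.float64(346.3022784389758), np.float64(134.62328168354605))
[ 9.77841458e-01  2.09346097e-01 -5.65131562e-05 -5.39773923e-04]
```

Two views agree on the cap to 2 mm: about (0.5595, 0.237), with the tube axis at about +2°. I'll shut the gripper and move above it with the tool x along the tube.

Call:
play_rows([
  [0,0,0.387,60.8,-61.2,0,0],
  [0,0,0.387,60.8,-61.2,0,0],
  [0,0,0.387,60.8,-61.2,0,0],
  [0,0,0.387,60.8,-61.2,0,0],
  [0,0,0.387,60.8,-61.2,0,0],
  [0,0,0.387,60.8,-61.2,0,0],
  [0,0,0.387,60.8,-61.2,0,0],
  [0,0,0.387,60.8,-61.2,0,0],
  [0,0,0.387,60.8,-61.2,0,0],
  [0,0,0.387,60.8,-61.2,0,0],
  [0,0,0.387,60.8,-61.2,0,0],
  [0,0,0.387,60.8,-61.2,0,0],
], grip_force=20)

```text
time: 1.3
ee_pos: [0.4677, -0.0067, 0.2146]
tool_rot: [1.0, 0.017, 0.0, 0.0]
wrist_force: [0.8, -0.9, -0.8]
opening: 0.0043
```

```bash
python3 - <<'E'
from h import *
from scipy.spatial.transform import Rotation as R
s=get_state();print(s["time"],s["ee_pos"],s["qpos"],s["opening"],s["wrist_force"]);M=R.from_quat(s["tool_rot"]).as_matrix();print(M)
print(M.T@(np.array([.5595,.237,.12])-s["ee_pos"])*100)
E
```

```text
1.3 [ 0.46771132 -0.00667627  0.21464485] [-1.55552221e-01  2.68201246e-01  1.92948916e+00 -1.59749043e-04
  9.43783968e-01  1.38057232e+00] 0.004338447032425556 [ 0.8094393  -0.87986753 -0.75386875]
[[ 9.99395736e-01  3.47585000e-02  9.68140986e-05]
 [ 3.47585139e-02 -9.99395730e-01 -1.46125518e-04]
 [ 9.16764929e-05  1.49402334e-04 -9.99999985e-01]]
[ 10.01943648 -24.03527271   9.46181271]
```

Call:
play_rows([
  [0,0,0,10.0,-24.0,3,0],
  [0,0,0,10.0,-24.0,3,0],
  [0,0,0,10.0,-24.0,3,0],
  [0,0,0,10.0,-24.0,9.5,0],
  [0,0,0,10.0,-24.0,9.5,0],
  [0,0,0,10.0,-24.0,9.5,0],
  [0,0,0,10.0,-24.0,9.5,0],
  [0,0,0,10.0,-24.0,9.5,0],
  [0,0,0,10.0,-24.0,9.5,0],
  [0,0,0,10.0,-24.0,9.5,0],
  [0,0,0,10.0,-24.0,9.5,0],
])

```text
time: 2.4
ee_pos: [0.5593, 0.2338, 0.1205]
tool_rot: [1.0, 0.017, 0.001, -0.0]
wrist_force: [0.0, -0.5, -0.0]
opening: 0.0005
```

```bash
python3 - <<'E'
from h import *
s=get_state();print(s["ee_pos"],s["opening"],s["wrist_force"])
a=get_image("side")[...,::-1];b=get_image("wrist")[...,::-1]
cv2.imwrite("pics/pre.png",np.hstack([cv2.resize(a[80:180,210:343],(400,300)),cv2.resize(b,(400,300))]))
E
```

```text
[0.55926795 0.23384032 0.12050576] 0.00047204325231845585 [ 0.00716751 -0.48146574 -0.01017296]
```

View pics/pre.png

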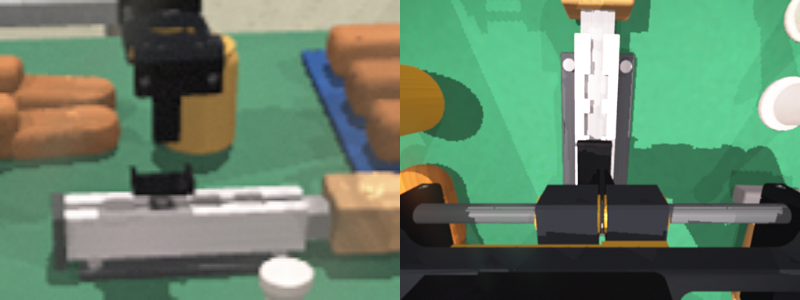

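The wrist view shows the tube in line with the tool, and the cap (about 594,143 in the montage) just ahead of and slightly left of the fingers. I'll shift 3 mm and press.

Call:
play_rows([
  [0,0,0,0.2,-0.3,2.5,0],
  [0,0,0,0.2,-0.3,3.8,0],
  [0,0,0,0.2,-0.3,4.2,0],
  [0,0,0,0.2,-0.3,4.4,0],
  [0,0,0,0.2,-0.3,4.7,0],
  [0,0,0,0.2,-0.3,4.7,0],
  [0,0,0,0.2,-0.3,4.7,0],
])

```text
time: 3.2
ee_pos: [0.5611, 0.2375, 0.0732]
tool_rot: [1.0, 0.017, 0.0, 0.0]
wrist_force: [-1.0, -2.7, 4.2]
opening: 0.0003
```

Call:
play_rows([
  [0,0,0,0,0,0.4,0],
  [0,0,0,0,0,0.65,0],
  [0,0,0,0,0,0.65,0],
  [0,0,0,0.5,0,0.65,0],
  [0,0,0,1.0,0,0.65,0],
  [0,0,0,1.5,0,0.65,0],
  [0,0,0,2.0,0,0.65,0],
  [0,0,0,2.4,0,0.65,0],
  [0,0,0,2.8,0,0.65,0],
  [0,0,0,2.8,0,0.65,0],
])

```text
time: 4.2
ee_pos: [0.5897, 0.2383, 0.0663]
tool_rot: [1.0, 0.017, 0.001, 0.0]
wrist_force: [1.4, -4.3, 6.6]
opening: 0.0004
```

```bash
python3 - <<'E'
from h import *
s=get_state();print(s["ee_pos"],s["wrist_force"])
a=get_image("side")[...,::-1];b=get_image("scene")[...,::-1]
cv2.imwrite("pics/mid.png",np.hstack([cv2.resize(a[100:180,220:327],(400,300)),cv2.resize(b[165:245,330:437],(400,300))]))
E
```

```text
[0.58971241 0.2383215  0.06628251] [ 1.37731933 -4.29135928  6.59187877]
```

View pics/mid.png

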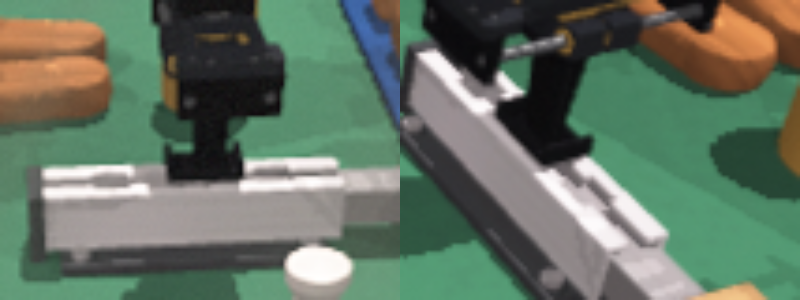

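Friction carried the cap along: it has moved about 26 mm, and the tip is still near its middle. I'll rise so the button rides at the wall, then push the outer lip slowly.

Call:
play_rows([
  [0,0,0,0,0,-0.4,0],
  [0,0,0,0,0.1,-0.7,0],
  [0,0,0,0.4,0.1,-0.7,0],
  [0,0,0,0.7,0.1,-0.7,0],
  [0,0,0,1.0,0.1,-0.7,0],
  [0,0,0,1.2,0.1,-0.7,0],
  [0,0,0,1.4,0.1,-0.7,0],
  [0,0,0,1.6,0.1,-0.7,0],
  [0,0,0,1.8,0.1,-0.7,0],
  [0,0,0,1.8,0.1,-0.7,0],
])

```text
time: 5.3
ee_pos: [0.6078, 0.2382, 0.0735]
tool_rot: [1.0, 0.017, 0.001, -0.0]
wrist_force: [-0.6, -0.3, 4.3]
opening: 0.0002
```

```bash
python3 - <<'E'
from h import *
s=get_state();print(s["ee_pos"],s["wrist_force"])
a=get_image("side")[...,::-1];b=get_image("scene")[...,::-1]
cv2.imwrite("pics/mid2.png",np.hstack([cv2.resize(a[100:180,220:327],(400,300)),cv2.resize(b[165:245,330:437],(400,300))]))
E
```

```text
[0.60779886 0.2382167  0.07352395] [-0.59032316 -0.2577809   4.26466296]
```

View pics/mid2.png

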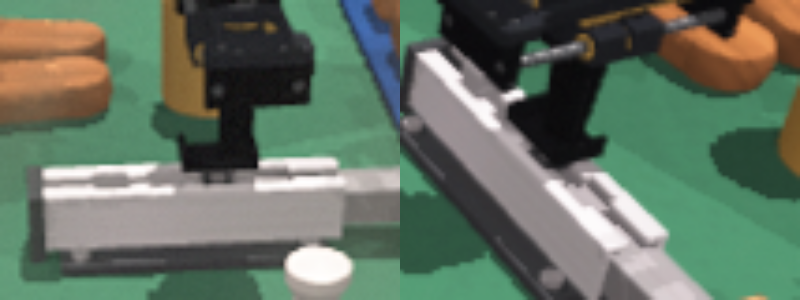

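Fz is 4.3 N at tip height 73.5 mm. That matches a button popped up into a hole, since a riding cap would sit 2.5 mm below the tip. I'll lift clear and check.

Call:
play_rows([
  [0,0,0,-0.4,0,0,0],
  [0,0,0,-0.4,0,-1,0],
  [0,0,0,-0.4,0,-3,0],
  [0,0,0,-0.4,0,-8,0],
  [0,0,0,-8,0,-13,0],
  [0,0,0,-12,0,-15,0],
  [0,0,0,-12,0,-15,0],
  [0,0,0,-12,0,-15,0],
])

```text
time: 6.2
ee_pos: [0.4843, 0.2344, 0.2263]
tool_rot: [1.0, 0.018, 0.001, -0.001]
wrist_force: [0.3, 0.7, 0.4]
opening: 0.0003
```

```bash
python3 - <<'E'
from h import *
s=get_state();print(s["time"],s["ee_pos"],s["wrist_force"])
a=get_image("side")[...,::-1].copy();b=get_image("scene")[...,::-1].copy();cv2.imwrite("pics/end_side.png",a);cv2.imwrite("pics/end_scene.png",b)
for n,im,(x0,y0,x1,y1) in(("scene",b,(340,180,400,225)),("side",a,(255,128,305,155))):
    k,l,st,ce=cv2.connectedComponentsWithStats((im[y0:y1,x0:x1].max(2)<45).astype(np.uint8));c=calibration(n)
    for i in range(1,k):
        if st[i,4]>15:
            u,v=ce[i]+[x0,y0];print(n,st[i],u,v,onplane(c,u,v,.076),onplane(c,u,v,.071))
c=calibration("scene");s=calibration("side")
for z in(.076,.071):
    X=np.array([.5995,.2384,z]);print(z,proj(c,X),proj(s,X))
# heel changed?
o=cv2.imread("pics/side0.png");print("heel diff",np.abs(o[262:330,170:390].astype(int)-a[262:330,170:390]).mean())
f=lambda im,r:cv2.resize(im[r[1]:r[3],r[0]:r[2]],(400,300),interpolation=cv2.INTER_NEAREST)
cv2.imwrite("pics/endc.png",np.vstack([np.hstack([f(b,(335,175,415,235)),f(a,(230,115,310,175))]),np.hstack([cv2.resize(b,(400,300)),cv2.resize(a,(400,300))])]))
E
```

```text
6.2 [0.48433377 0.23437516 0.22632088] [0.31887963 0.70906814 0.40598751]
scene [ 19   9  25  21 277] 370.01805054151623 198.67509025270758 [0.59842621 0.23644381 0.076     ] [0.59299298 0.2413016  0.071     ]
scene [ 0 33 11 12 22] 344.8181818181818 218.6818181818182 [0.64381347 0.14045104 0.076     ] [0.63880228 0.14441622 0.071     ]
side [ 12   7  21  10 134] 277.52985074626866 140.38059701492537 [0.59512455 0.23858772 0.076     ] [0.59627418 0.24791042 0.071     ]
0.076 (np.float64(370.98346704459937), np.float64(198.77476565977335)) (np.float64(279.1402921859845), np.float64(140.35557409719183))
0.071 (np.float64(370.55701294663413), np.float64(200.4652863322741)) (np.float64(279.08587456571286), np.float64(141.9904485369551))
heel diff 5.358043672014261
```

View pics/endc.png

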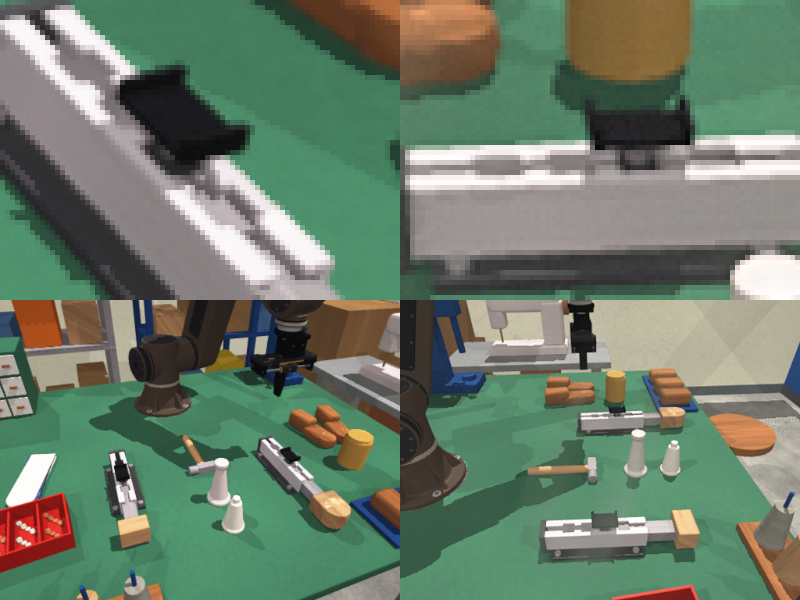

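Both views put the cap at 76 mm height (the 71 mm plane disagrees by 7 mm), moved out about 37–38 mm. That is inside the 37–43 mm lock band of the next hole. I'll check the heel jack numerically, then hand in.

```bash
python3 - <<'E'
from h import *
for f in("side0","end_side"):
    im=cv2.imread(f"pics/{f}.png")[262:320,235:390]
    h=cv2.cvtColor(im,cv2.COLOR_BGR2HSV)
    w=cv2.inRange(h,(5,70,80),(25,255,255));k=(im[:35,:60].max(2)<45)
    print(f,[np.round(np.argwhere(m).mean(0),2) for m in(w>0,k)],[m.sum() for m in(w>0,k)])
s=get_state();print(s["time"],s["wrist_force"]);print(finish_job())
E
```

```text
side0 [array([ 30.94, 129.57]), array([nan, nan])] [np.int64(1407), np.int64(0)]
end_side [array([ 30.92, 129.57]), array([nan, nan])] [np.int64(1407), np.int64(0)]
6.3 [ 0.54562761  0.20481212 -0.879915  ]
the job is handed in; nothing more can be done
None<stdin>:6: RuntimeWarning: Mean of empty slice.
  ret = um.true_divide(
```

I moved the toe jack (on the robot's left) out by one hole and left the heel jack alone. I handed the job in at 6.3 s with the arm clear of everything.

I pressed the button about 9 mm with the closed fingers and slid the tube out. I then eased up so the button popped into the next hole by itself, and lifted away.

**Final checks:**
- **Button up:** both cameras put the toe cap at its full height of 76 mm. Before I lifted off, the tip also felt about 4.3 N, which matches a button already popped up into a hole.
- **Distance moved:** the cap moved out about 38 mm in one view and 37 mm in the other. That is at the near edge of the 37–43 mm locking range. I did not push again to confirm the lock.
- **Heel jack:** its block is in exactly the same place in the pictures before and after. The colour mask I used to check its button found nothing, but the button looks unchanged by eye.

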